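Pull-test a soldered terminal with a spring gauge

TASK

Pull-test the wire terminal on the sloping board: take the spring gauge from its cradle by its handle, hook it on the terminal's cross-bar and pull straight out, square to the board's face, until the edge of the gauge's case stands in the black ring on its rod, and hold it there for two seconds. Never pull clearly beyond the ring; then ease the spring fully back without letting it snap, unhook, and lay the gauge back in its cradle (never drop it), leaving everything else on the bench where it is.

Things in the scene. Friction and masses are not known exactly. Their poses are not given: they have to be found in the camera images.
- gauge: Spring pull gauge, loose, about 0.18 kg, 172 mm long at rest. Square aluminium case 80 x 24 x 24 mm; origin at the case's centre, x along the gauge from hook to handle, z up as it lies in the cradle. A wire hook leaves one end (-x), a sprung rod with the handle the other (+x).
- plunger (a joint): How far the gauge's rod and handle are pulled out of the case, m: 0 at rest, stop at 0.060. The spring needs 2 N to start and 10 N at 0.040 (200 N/m). A black ring on the rod, 10 mm long, stands at the case's edge when the joint reads 0.035 to 0.045; beyond 0.052 the gauge is overloaded.
- grip (a point): Middle of the gauge's rubber grip: 42 long (x) x 22 wide (y) x 28 mm high (z), with a 30 x 30 x 4 mm flange on its outer end. 71 mm from the case's centre along x at rest; moves out with the rod; axes as the gauge's.
- hook (a point): On the gauge's centre line at the inner face of the hook's downward leg, x=-70 mm: the terminal's bar bears there when pulled; axes as the gauge's. The hook is 6 mm wire: from the case it runs 33 mm out at z=+8 mm, then turns down to z=-13 mm, its tip bent 3 mm back: a J open downwards (-z), mouth 27 mm.
- board: Dark circuit board, 124 wide x 100 x 4 mm, fixed on a sloping jig that differs in place and yaw. Origin at the centre of its face, 90 mm above the table; x points straight out of the face, 30 degrees above level, away from the robot; y level, z up the slope. Its upper edge is 133 mm above the table. A gauge pulling squarely has the board's own orientation.
- terminal: U-shaped terminal of 5 mm steel wire in the middle of the board, fixed; origin and axes as the board's. Legs at y=-26 and +26 mm, cross-bar along y at x=24 mm (21.5 mm clear between bar and board).
- terminal_bar (a point): Middle of the terminal's cross-bar; axes as the board's.
- cradle: Black rest for the gauge, fixed; its place and yaw differ. Base 90 x 75 x 8 mm, two forks at x=-28 and +28 mm, each 12 mm long with a 30 mm wide seat 33 mm above the table and cheeks flaring outward to 58 mm above it. Origin under its centre on the table; x along the gauge, towards the handle.
- cradle_rest (a point): Where the centre of the gauge's case lies at rest: 45 mm above the cradle's origin.
- driver: Bystander: screwdriver 150 mm long lying on the bench, origin under its middle.
- flux: Bystander: bottle, 44 mm across, 100 mm tall, origin at its foot.
- reel: Bystander: white component reel, 120 mm across, 14 mm high, origin at its underside.
- tape: Bystander: tape ring, 70 mm across, 18 mm high, origin at its underside.
- spare: Bystander: spare circuit board 90 x 60 x 4 mm lying flat, origin at its underside.
- cup: Bystander: grey cup 70 mm across, 80 mm tall, origin at its foot.
Mind the look-alikes: they are no part of the job. What is shaped like the cradle but red or white is not meant.

How it is judged:
By the outcome, as a careful person would: the job done as asked, in the order asked, and still so for the second after the job is handed in, with the robot touching nothing.
It also fails if it takes over 64 s, if anything falls off the work surface, if the arm or the gripper's body presses on something with over 40 N, if the wrist force passes 120 N, or if a joint passes its speed limit or range.

ROBOT

A 6-joint arm with a two-finger parallel gripper is mounted at the origin on the work surface. World frame = base frame: x ahead of the robot, y to its left, z up, the work surface at z = 0. Lengths are in m, angles in rad, forces in N, time in s.
With the tool pointing down it reaches from about 0.35 to 0.975 m from the base axis. Payload 4.9 kg.
Tool frame: the origin (TCP) lies midway between the tips of the shut fingers; the grasp point (between the pads) lies ctrl.pinch_z behind it (ctrl.pinch_z is the distance from the TCP to the grasp point, in m); z points along the fingers, y is the line along which they close (so a half turn about z gives the same grasp; the last joint's range is limited). The gripper opens to 85 mm and grips with 20 to 120 N. Pads are 22 mm wide; open, the fingers measure 114 mm over their backs; the gripper's body (76 mm by 85 mm) begins 54 mm behind the grasp point. The pads swing forward as they close: fully open they stand 13 mm farther back than shut.
Start: joints at [1.218, 0.053, 1.613, -0, 1.476, -0.119], TCP at [0.145, 0.608, 0.231] pointing down, gripper open.
Joint ranges: [-3.01, 3.01], [-1.01, 2.22], [0.06, 2.58], [-1.02, 4.17], [0.09, 2.62], [-3.14, 3.14]. Speed limits (rad/s): [2.57, 2.57, 3.14, 3.14, 3.14, 3.14].

INTERFACE

Orientations are given as a rotation vector (axis times angle).
In Python, from workcell import ctrl gives the robot as it stands. The module is installed in compiled form; this text tells all that it offers. Calls block until the motion is done:
- ctrl.move_pose(position, orientation): joint-space move of the TCP to a pose.
- ctrl.servo_line(position, rate=0.15, ori=None): straight line of the TCP; ori=None keeps the orientation; rate is the mean speed in m/s.
- ctrl.movej(angles): joint-space move.
- ctrl.grip(opening, effort=None): finger opening in m; effort is the grip in N (None keeps the last); returns when the fingers have stopped.
- ctrl.wait(seconds).
- ctrl.inverse_kinematics(position, orientation): joint angles nearest the present ones, or None.
- ctrl.grab_frame(name): name is "scene" or "side" or "wrist"; returns a dict with "frame" (384x512x3 uint8, blue, green, red), "fov_y" (degrees; the focal length in pixels is half the picture's height over the tangent of half this angle, whatever the lens; pixels are square), "cx", "cy" (the principal point, pixels), "extrinsics" (4x4, takes a point from camera to world coordinates); the wrist camera has in their place "mount" (4x4, takes a point from camera to tool coordinates, whose origin is the TCP and whose axes are the flange's). Camera axes: x right, y up, looking along -z (the intrinsics and any distortion apply to the point x, -y, -z); pixel columns grow to the right and rows downward; lengths in m; the calibration is good to about 2 mm. A picture is of the moment at which its call begins: read the wrist's pose just before it. There is no depth.
A pose or a line that the arm cannot do raises ctrl.IKError and nothing moves.
- ctrl.close_job(): hands the job in; it is judged then, once.
Readings, each from a call of its own:
- ctrl.current_t(): time.
- ctrl.current_q(): joint angles.
- ctrl.current_qvel(): joint speeds.
- ctrl.current_tau(): joint torques, N m.
- ctrl.current_tcp_pos(): TCP position.
- ctrl.current_orientation(): TCP orientation.
- ctrl.current_ft_force(): force on the tool from outside, world axes, zero at the start.
- ctrl.current_torque(): the same for the moment, N m.
- ctrl.current_opening(): finger opening in m.
- ctrl.current_grasp_force(): force on a finger pad.
Only numpy, scipy, OpenCV 4.12 (cv2) and the standard library are available. Lean on these libraries where they do the work, as an engineer would, in place of code of your own. Each camera call takes 0.05 s, during which the arm holds its last target. There are 200 camera calls.

## Working session

There is one attempt and no reset: what is moved stays moved. The work goes in short steps, each a Python script; the robot and the scene stay as the last script left them, time stands still between calls to the robot, and variables do not carry over. Pictures are saved under pics/ and viewed, at most 13 in all, crops included, and the job is handed in when it is done.

```bash
mkdir -p pics; ls; python3 - <<'E'
from workcell import ctrl
import cv2,numpy as np
for n in ("scene","side","wrist"):
    f=ctrl.grab_frame(n); cv2.imwrite(f"pics/{n}0.png",f["frame"])
    print(n,{k:(np.round(v,4).tolist() if k!='frame' else 0) for k,v in f.items()})
print(ctrl.pinch_z,ctrl.current_t(),ctrl.current_orientation(),ctrl.current_tcp_pos(),ctrl.current_ft_force())
a=[cv2.imread(f"pics/{n}0.png") for n in("scene","side")]
E
```

```text
pics
scene {'frame': 0, 'fov_y': 53.2648, 'cx': 259.5472, 'cy': 194.5277, 'extrinsics': [[-0.5862, -0.6547, 0.4772, 1.1296], [0.8101, -0.481, 0.3353, 0.4234], [0.01, 0.5831, 0.8123, 1.0853], [0.0, 0.0, 0.0, 1.0]]}
side {'frame': 0, 'fov_y': 44.2147, 'cx': 248.9942, 'cy': 195.2699, 'extrinsics': [[0.8135, 0.3346, -0.4756, -0.1122], [-0.5815, 0.4607, -0.6705, -0.8889], [-0.0052, 0.8221, 0.5693, 0.8561], [0.0, 0.0, 0.0, 1.0]]}
wrist {'frame': 0, 'fov_y': 63.8374, 'cx': 252.8034, 'cy': 183.7847, 'mount': [[-0.0002, 0.9655, 0.2605, 0.0669], [1.0, 0.0004, -0.0006, 0.0006], [-0.0007, 0.2605, -0.9655, -0.1425], [0.0, 0.0, 0.0, 1.0]]}
0.0187 0.15 [-3.66427031e-01 -3.11973423e+00  2.46828679e-03] [0.14462138 0.60754322 0.23031706] [-0.10159029 -0.55537334 -0.16213113]
```

View pics/scene0.png

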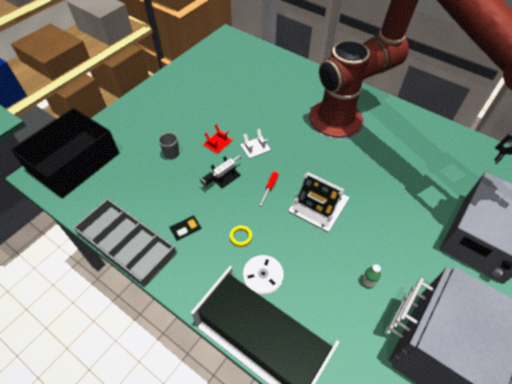

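View pics/side0.png

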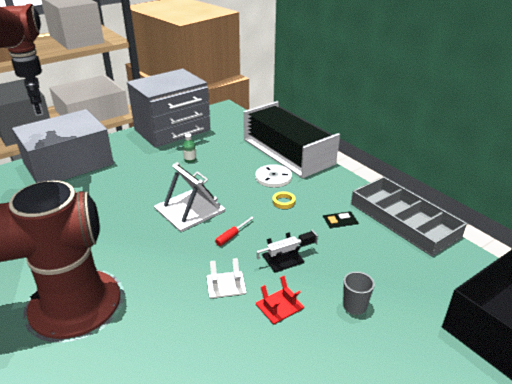

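The black cradle with the gauge is at scene (222,175) and side (285,250). The look-alikes are white at scene (255,145) and side (226,280), and red at scene (217,138) and side (280,300). Only the black one holds the gauge, so that is the one meant. The board jig is at scene (320,200) and side (190,200).

```bash
cat > h.py <<'E'
import numpy as np, cv2
from workcell import ctrl
from scipy.spatial.transform import Rotation as R
from scipy.optimize import least_squares
def shot(name,fn=None):
    T=np.eye(4); T[:3,3]=ctrl.current_tcp_pos(); T[:3,:3]=R.from_rotvec(ctrl.current_orientation()).as_matrix()
    f=ctrl.grab_frame(name)
    E=T@np.array(f["mount"]) if "mount" in f else np.array(f["extrinsics"])
    if fn: cv2.imwrite(f"pics/{fn}.png",f["frame"]); np.savez(f"pics/{fn}.npz",E=E,fov=f["fov_y"],cx=f["cx"],cy=f["cy"])
    return f["frame"]
class Cam:
    def __init__(s,fn):
        d=np.load(f"pics/{fn}.npz"); s.E=d["E"]; s.f=192/np.tan(np.radians(d["fov"])/2); s.c=np.array([d["cx"],d["cy"]])
    def proj(s,P):
        p=(np.atleast_2d(P)-s.E[:3,3])@s.E[:3,:3]
        return s.c+s.f*np.c_[p[:,0]/-p[:,2], p[:,1]/p[:,2]]
    def ray(s,uv):
        d=np.array([(uv[0]-s.c[0])/s.f,-(uv[1]-s.c[1])/s.f,-1]); return s.E[:3,3],s.E[:3,:3]@d
    def atz(s,uv,z):
        o,d=s.ray(uv); return o+d*(z-o[2])/d[2]
def tri(cams,uvs):
    r=least_squares(lambda P:np.concatenate([(c.proj(P)[0]-u) for c,u in zip(cams,uvs)]),[.5,.0,.05]); return r.x,r.fun
E
python3 - <<'E'
from h import *
a=shot("scene","s1");b=shot("side","d1")
S,D=Cam("s1"),Cam("d1")
for n,u,v in [("hook",(204,183),(259,250)),("handle",(238,158),(314,238)),("board",(320,198),(197,190)),("reel",(264,273),(273,176)),("tape",(241,236),(284,200)),("cup",(169,136),(358,280)),("fluxtop",(374,267),(188,137)),("drv",(270,187),(236,230))]:
    print(n,*[np.round(x,3) for x in tri([S,D],[u,v])],S.atz(u,0).round(3),D.atz(v,0).round(3))
cr=lambda im,x,y,w,h:cv2.resize(im[y:y+h,x:x+w],(400,300),interpolation=cv2.INTER_CUBIC)
cv2.imwrite("pics/m1.png",np.vstack([np.hstack([cr(a,182,135,88,66),cr(a,276,165,88,66)]),np.hstack([cr(b,240,215,88,66),cr(b,150,160,88,66)])]))
E
```

```text
hook [ 0.504 -0.153  0.007] [24.624 -4.677 18.711  2.246] [ 0.568 -0.214  0.   ] [ 0.473 -0.11  -0.   ]
handle [ 0.523 -0.198  0.083] [-24.518   3.879 -18.399  -1.58 ] [ 0.403 -0.188  0.   ] [ 0.628 -0.16  -0.   ]
board [0.434 0.165 0.066] [-2.847  1.119 -2.675 -0.9  ] [0.38  0.153 0.   ] [0.484 0.243 0.   ]
reel [0.726 0.159 0.007] [-0.796  0.178 -0.894 -0.14 ] [ 0.722  0.159 -0.   ] [0.735 0.165 0.   ]
tape [0.667 0.026 0.009] [-0.717  0.137 -0.7   -0.085] [0.661 0.024 0.   ] [0.677 0.034 0.   ]
cup [ 0.53  -0.404  0.09 ] [-1.177  0.048 -0.744  0.031] [ 0.473 -0.475  0.   ] [ 0.607 -0.348  0.   ]
fluxtop [0.56  0.421 0.093] [-0.098  0.044 -0.123 -0.049] [0.506 0.421 0.   ] [0.642 0.581 0.   ]
drv [ 0.458 -0.012  0.014] [-1.918  0.543 -1.58  -0.347] [ 0.443 -0.014  0.   ] [ 0.471 -0.001  0.   ]
```

View pics/m1.png

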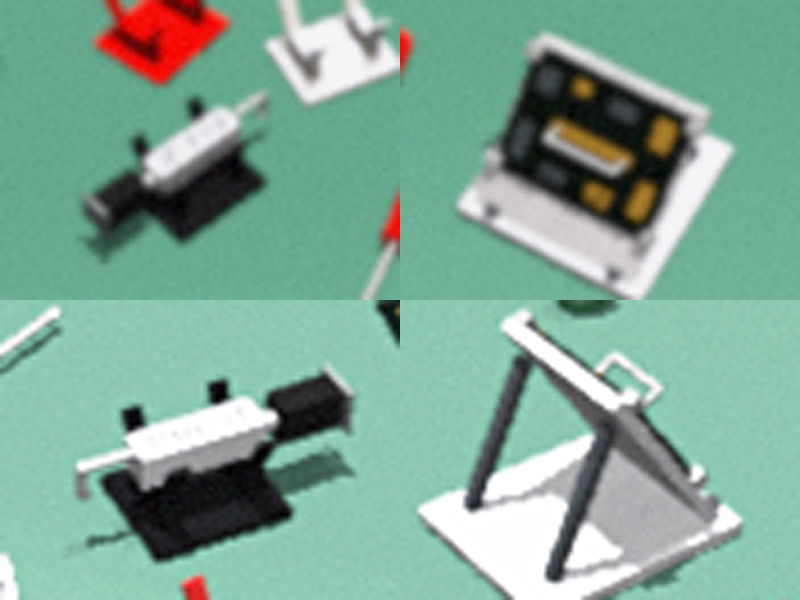

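```bash
cat >> h.py <<'E'
def gR(yaw): return R.from_euler('z',yaw).as_matrix()
def bR(yaw): return gR(yaw)@R.from_euler('y',-30,degrees=True).as_matrix()
def fit(Rf,z,obs,x0):
    """obs: list of (cam, local pt, uv); solve x,y,yaw"""
    def res(p):
        return np.concatenate([c.proj(np.array([p[0],p[1],z])+Rf(p[2])@np.array(l))[0]-u for c,l,u in obs])
    r=least_squares(res,x0); return r.x,r.fun.reshape(-1,2).round(1).tolist()
E
python3 - <<'E'
from h import *
S,D=Cam("s1"),Cam("d1")
q=lambda ox,oy,mx,my:(ox+mx/4.545,oy+my/4.545)
g=lambda a,b:q(182,135,a,b); gb=lambda a,b:q(276,165,a-400,b); d=lambda a,b:q(240,215,a,b-300); db=lambda a,b:q(150,160,a-400,b-300)
o=[(S,(-.073,0,.008),g(264,97)),(S,(.094,0,0),g(95,212)),(D,(-.073,0,.008),d(82,468)),(D,(.094,0,0),d(342,398))]
print(fit(gR,.045,o,[.5,-.17,0]))
best=None
for y0 in (0,.5,-.5):
  b=[(S,(.024,.026,0),gb(624,170)),(S,(.024,-.026,0),gb(547,138)),(D,(.024,.026,0),db(614,357)),(D,(.024,-.026,0),db(658,388))]
  print(fit(bR,.09,b,[.43,.165,y0]))
E
```

```text
(array([ 0.50108084, -0.17565028, -0.2099744 ]), [[-1.0, -0.2], [-1.0, 0.5], [-0.6, -0.4], [-0.9, 0.4]])
(array([0.44157792, 0.16748741, 0.1059805 ]), [[-2.2, 0.2], [-0.3, 0.4], [-1.6, -0.8], [-0.8, -0.7]])
(array([0.44157793, 0.16748741, 0.10598079]), [[-2.2, 0.2], [-0.3, 0.4], [-1.6, -0.8], [-0.8, -0.7]])
(array([0.44157793, 0.1674874 , 0.10598085]), [[-2.2, 0.2], [-0.3, 0.4], [-1.6, -0.8], [-0.8, -0.7]])
```

```bash
cat >> h.py <<'E'
FL=np.diag([-1.,1,-1])
rv=lambda M:R.from_matrix(M).as_rotvec()
E
python3 - <<'E'
from h import *
g=np.array([.501,-.1757,.045]);b=np.array([.4416,.1675,.09]);Rb=bR(.106);Rg=gR(-.21)
P1=b+Rb@[.06,0,.16]; P2=b+np.array([-.0,0,.16]); P3=g+Rg@[.03,0,.13]
for P,M in((P1,Rb),(P2,gR(.106)),(P3,Rg)): print(P,ctrl.inverse_kinematics(P,rv(M@FL)))
ctrl.move_pose(P1,rv(Rb@FL)); ctrl.wait(.2); shot("wrist","w1")
ctrl.move_pose(P2,rv(gR(.106)@FL)); ctrl.wait(.2); shot("wrist","w2")
ctrl.move_pose(P3,rv(Rg@FL)); ctrl.wait(.2); shot("wrist","w3")
print(ctrl.current_t(),ctrl.current_tcp_pos(),P3)
a=[cv2.imread(f"pics/w{i}.png") for i in(1,2,3)]
c=[cv2.resize(x,(400,300)) for x in a]
cv2.imwrite("pics/m2.png",np.vstack([np.hstack(c[:2]),np.hstack([c[2],c[2]*0])]))
E
```

```text
[0.4137189  0.16453348 0.25856406] [ 0.25960843 -0.82349911  2.28270722 -0.08335529  1.16516192 -1.40454967]
[0.4416 0.1675 0.25  ] [ 0.20478016 -0.33670922  1.93257199  0.          1.54572989 -1.47201617]
[ 0.53034093 -0.1819538   0.175     ] [-0.4632315  -0.05889155  1.81968434  0.          1.38079986 -1.82402782]
4.8667 [ 0.53063564 -0.18107878  0.17536099] [ 0.53034093 -0.1819538   0.175     ]
```

View pics/m2.png

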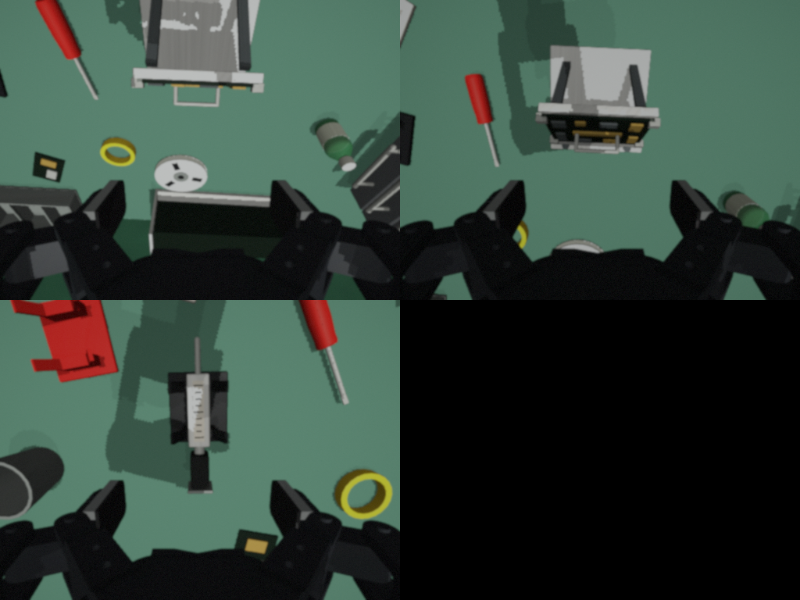

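```bash
python3 - <<'E'
import cv2,numpy as np
def cr(n,x,y,w,h,W,H): return cv2.resize(cv2.imread(f"pics/{n}.png")[y:y+h,x:x+w],(W,H),interpolation=cv2.INTER_CUBIC)
l=np.vstack([cr("w1",160,80,200,75,500,187),cr("w2",160,50,200,150,500,375)])
r=cr("w3",200,40,120,225,300,562)
cv2.imwrite("pics/m3.png",np.hstack([l,r[:]]))
E
```

```text
(no output)
```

View pics/m3.png

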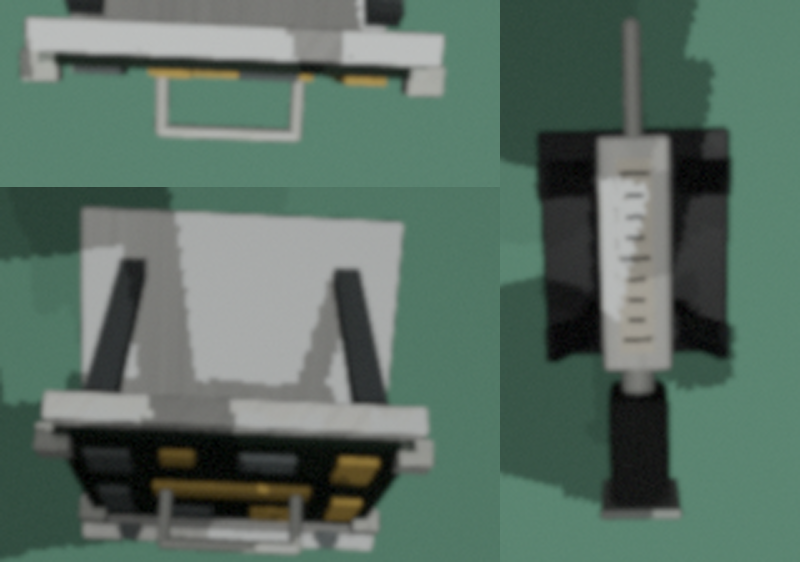

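```bash
python3 - <<'E'
from h import *
W=[None]+[Cam(f"w{i}") for i in(1,2,3)]
a=lambda x,y:(x/2.5+160,y/2.5+80); b=lambda x,y:(x/2.5+160,(y-187)/2.5+50); c=lambda x,y:((x-500)/2.5+200,y/2.5+40)
o1=[(W[1],(.024,-.026,0),a(162,132)),(W[1],(.024,.026,0),a(296,137))]
o2=[(W[2],(.024,-.026,0),b(165,541)),(W[2],(.024,.026,0),b(295,549))]
for o in(o1,o2,o1+o2): print(fit(bR,.09,o,[.44,.167,.1]))
o=[(W[3],(-.076,0,.008),c(630,18)),(W[3],(-.04,-.012,.012),c(597,137)),(W[3],(-.04,.012,.012),c(668,136)),(W[3],(.04,-.012,.012),c(602,370)),(W[3],(.04,.012,.012),c(672,370)),(W[3],(.094,-.015,.015),c(601,511)),(W[3],(.094,.015,.015),c(680,511))]
print(fit(gR,.045,o,[.5,-.17,-.2]))
E
```

```text
(array([0.44249398, 0.16899806, 0.06092582]), [[0.2, -0.0], [-0.2, -0.0]])
(array([0.44149556, 0.16943347, 0.04190278]), [[-0.3, -0.0], [0.3, 0.0]])
(array([0.4419255 , 0.1692403 , 0.05017649]), [[0.3, -0.7], [-0.1, -0.3], [-0.4, 0.6], [0.3, 0.2]])
(array([ 0.49952155, -0.17256931, -0.18711197]), [[0.0, -0.6], [-0.6, -0.8], [0.5, -1.1], [0.5, 0.6], [-0.3, -0.0], [-0.7, 1.7], [0.5, 1.1]])
```

```bash
cat >> h.py <<'E'
B=np.array([.442,.169,.09]);BY=.062;G=np.array([.4995,-.1726,.045]);GY=-.19
st=lambda *a:print(*a,round(ctrl.current_t(),2),'tcp',ctrl.current_tcp_pos().round(4),'F',ctrl.current_ft_force().round(2),'op',round(ctrl.current_opening(),4),'gf',round(ctrl.current_grasp_force(),1))
E
python3 - <<'E'
from h import *
Rg=gR(GY); P=G+Rg@[.071,0,0]; P[2]=.0255
ctrl.grip(.06,60)
ctrl.move_pose(P+[0,0,.08],rv(Rg@FL)); st('above')
ctrl.servo_line(P,.1); ctrl.wait(.2); st('at',P)
ctrl.grip(.0,60); ctrl.wait(.3); st('grip')
ctrl.servo_line(P+[0,0,.02],.06);st('20'); ctrl.servo_line(P+[0,0,.16],.15); ctrl.wait(.3); st('up'); print(ctrl.current_torque())
shot("wrist","w4");shot("side","d4")
a=cv2.imread("pics/w4.png");b=cv2.imread("pics/d4.png")
cv2.imwrite("pics/m4.png",np.hstack([cv2.resize(a,(400,300)),cv2.resize(b[120:270,220:420],(400,300))]))
E
```

```text
above 5.66 tcp [ 0.5684 -0.1857  0.1045] F [ 0.32 -0.34  0.74] op 0.0597 gf 0.0
at [ 0.5692223  -0.18600898  0.0255    ] 6.81 tcp [ 0.5698 -0.1863  0.0264] F [1.   0.19 0.53] op 0.0601 gf 0.0
grip 7.53 tcp [ 0.5693 -0.1861  0.0257] F [-0.64  0.06  2.64] op 0.0216 gf 60.1
20 8.02 tcp [ 0.5695 -0.1861  0.0459] F [ 0.28 -0.36 -1.63] op 0.0217 gf 59.7
up 9.4 tcp [ 0.5689 -0.1859  0.1847] F [-0.13  0.36 -1.94] op 0.0214 gf 59.6
[-0.00550313 -0.11851531  0.00953988]
```

View pics/m4.png

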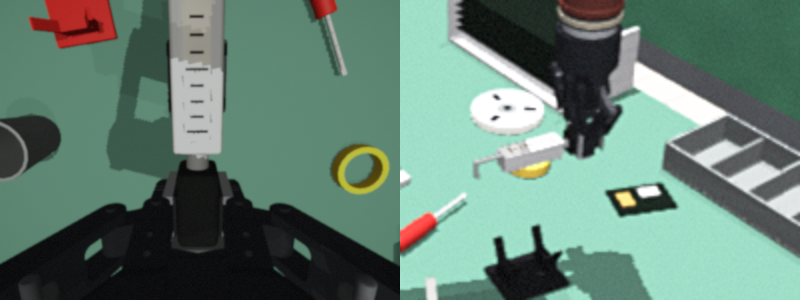

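```bash
cat >> h.py <<'E'
Rb=bR(BY); OB=rv(Rb@FL)
def tcp_b(x,z,y=0): return B+Rb@[x+.071,y,z-.0190]   # gauge centre (board frame) -> TCP
def loc(): return (Rb.T@(ctrl.current_tcp_pos()-B)-[.071,0,-.0190]).round(4)
def locF(): return (Rb.T@ctrl.current_ft_force()).round(2)
E
python3 - <<'E'
from h import *
ctrl.move_pose(tcp_b(.085,.10),OB); st('pre')
ctrl.servo_line(tcp_b(.082,.03),.1); ctrl.wait(.3); st('z30'); print(loc(),locF(),R.from_matrix(Rb.T@R.from_rotvec(ctrl.current_orientation()).as_matrix()@FL).as_rotvec())
a=shot("scene","s5");b=shot("side","d5");w=shot("wrist","w5")
S,D=Cam("s5"),Cam("d5")
for c in(S,D): print(c.proj([B+Rb@[.024,0,0], B+Rb@[.082-.07,0,.03]]).round(1))
c=S.proj(B+Rb@[.05,0,.02])[0].astype(int);d=D.proj(B+Rb@[.05,0,.02])[0].astype(int)
cr=lambda im,c:cv2.resize(im[c[1]-30:c[1]+30,c[0]-40:c[0]+40],(400,300),interpolation=cv2.INTER_CUBIC)
print(c,d)
cv2.imwrite("pics/m5.png",np.vstack([np.hstack([cr(a,c),cr(b,d)]),np.hstack([cv2.resize(w,(400,300)),cv2.resize(w[0:150,156:356],(400,300))])]))
E
```

```text
pre 10.87 tcp [0.5368 0.1741 0.2382] F [-0.24  0.17 -2.23] op 0.0215 gf 59.6
z30 12.02 tcp [0.5689 0.177  0.1768] F [-0.51 -0.25 -1.05] op 0.0209 gf 59.6
[0.0825 0.0001 0.0306] [-0.98 -0.22 -0.65] [ 2.08451975e-04 -1.14910952e-03 -2.19821270e-05]
[[315.6 199.3]
 [320.2 190.1]]
[[200.7 175.1]
 [193.1 172.2]]
[314 196] [203 164]
```

View pics/m5.png

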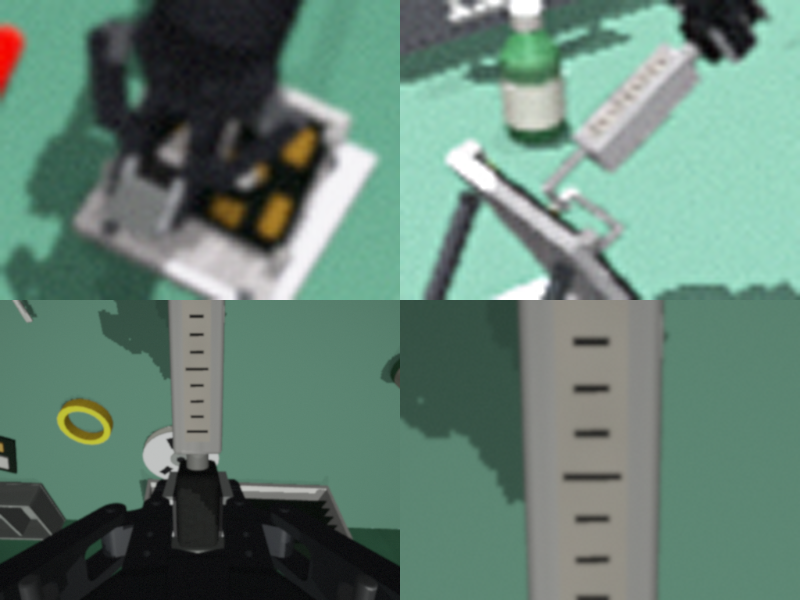

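```bash
python3 - <<'E'
from h import *
D=Cam("d5"); g=np.array([.0825,0,.0306])
for n,p in dict(barL=[.024,.026,0],barR=[.024,-.026,0],bend=g+[-.073,0,.008],tip=g+[-.073,0,-.012],front=g+[-.04,0,.008],cTR=g+[.04,-.012,.012],cFR=g+[-.04,-.012,.012],cFRb=g+[-.04,-.012,-.012],cFL=g+[-.04,.012,.012]).items():
    print(n,((D.proj(B+Rb@np.array(p))[0]-[163,134])*5+[400,0]).round())
E
```

```text
barL [564. 188.]
barR [614. 223.]
bend [541. 186.]
tip [557. 205.]
front [579. 146.]
cTR [681.  53.]
cFR [588. 150.]
cFRb [607. 173.]
cFL [565. 134.]
```

```bash
python3 - <<'E'
from h import *
F0=locF(); print(F0)
ctrl.servo_line(tcp_b(.082,.004),.06); ctrl.wait(.2); print(loc(),locF())
for k in range(12):
    ctrl.servo_line(tcp_b(.082,.003-.001*k),.03); ctrl.wait(.15); f=locF(); print(loc(),f)
    if abs(f[2]-F0[2])>1.8: break
st('')
E
```

```text
[-0.76 -0.12 -1.97]
[0.0824 0.0001 0.0044] [-1.34  2.71 -2.82]
[0.082  0.     0.0031] [-0.74  0.51 -2.41]
[ 0.082 -0.     0.002] [-2.29  0.26 -1.81]
[0.082 0.    0.001] [-0.92  0.38 -1.82]
[ 0.082 -0.    -0.   ] [-2.22 -0.35 -1.92]
[ 0.082  0.    -0.001] [-0.59 -0.11 -1.65]
[ 0.082  0.    -0.002] [-0.4   0.13 -1.01]
[ 0.0821  0.     -0.003 ] [-0.82 -0.12 -1.37]
[ 0.0821  0.     -0.0039] [-0.83 -0.21  0.65]
 16.15 tcp [0.5858 0.178  0.1467] F [-1.03 -0.27  0.14] op 0.0215 gf 60.0
```

```bash
cat >> h.py <<'E'
def avgF(n=8):
    L=[]
    for _ in range(n): ctrl.wait(.02); L.append(Rb.T@ctrl.current_ft_force())
    return np.mean(L,0).round(2)
E
python3 - <<'E'
from h import *
Z=-.0008
ctrl.servo_line(tcp_b(.082,Z),.03); f0=avgF(); print(loc(),f0)
for x in (.088,.090,.092,.094,.096,.098,.1,.108,.116):
    ctrl.servo_line(tcp_b(x,Z),.03); f=avgF(); print(x,loc(),f-f0)
st('')
w=shot("wrist","w6");b=shot("side","d6")
d=Cam("d6").proj(B+Rb@[.06,0,0])[0].astype(int)
cv2.imwrite("pics/m6.png",np.hstack([cv2.resize(w[100:280,136:376],(400,300),interpolation=cv2.INTER_CUBIC),cv2.resize(b[d[1]-30:d[1]+30,d[0]-40:d[0]+40],(400,300),interpolation=cv2.INTER_CUBIC)]))
E
```

```text
[ 0.0817 -0.     -0.001 ] [-1.08 -0.05 -1.66]
0.088 [ 0.0879 -0.     -0.0009] [ 0.    0.03 -0.12]
0.09 [ 0.09   -0.     -0.0008] [-0.01  0.18 -0.06]
0.092 [ 0.0915 -0.     -0.001 ] [-1.22  0.22  0.04]
0.094 [ 0.0939  0.     -0.0009] [-1.59  0.33 -0.25]
0.096 [ 0.0959  0.     -0.0008] [-1.83  0.29 -0.19]
0.098 [ 0.0979  0.     -0.0008] [-2.27 -0.08  0.07]
0.1 [ 0.0999 -0.     -0.0009] [-2.78 -0.16 -0.2 ]
0.108 [ 0.1076  0.     -0.001 ] [-4.08  0.29  0.16]
0.116 [ 0.1153 -0.     -0.0011] [-5.53  0.56 -0.04]
 20.43 tcp [0.613  0.1796 0.1657] F [-4.59  0.53 -4.47] op 0.0212 gf 59.5
```

View pics/m6.png

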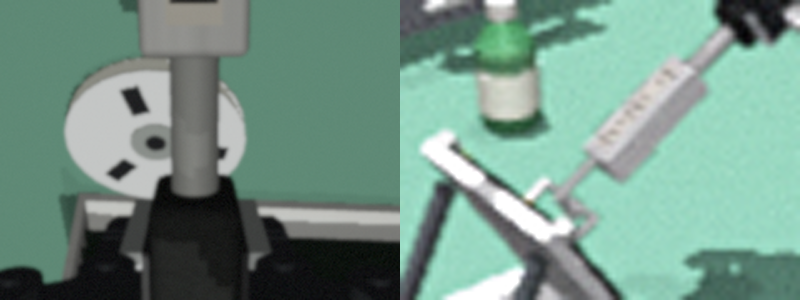

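```bash
python3 - <<'E'
from h import *
ctrl.servo_line(tcp_b(.1315,-.0006),.02); ctrl.wait(.2); print(loc(),avgF()); st('')
w=shot("wrist","w7")
ctrl.wait(1.); print(loc(),avgF());st('')
cv2.imwrite("pics/m7.png",cv2.resize(w[60:240,136:376],(600,450),interpolation=cv2.INTER_CUBIC))
E
```

```text
[ 0.1288  0.     -0.0017] [-9.6   0.46 -1.92]
 21.78 tcp [0.6251 0.1803 0.172 ] F [-7.34  0.27 -6.36] op 0.0213 gf 59.5
[ 0.1288 -0.     -0.0017] [-9.87  0.78 -1.69]
 22.97 tcp [0.625  0.1803 0.172 ] F [-7.19  1.   -6.48] op 0.0214 gf 59.5
```

View pics/m7.png

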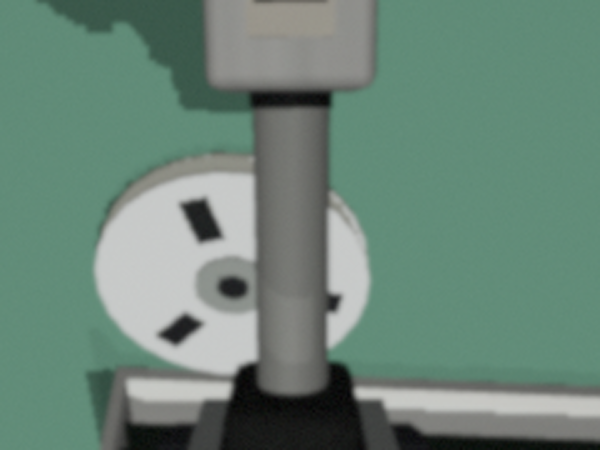

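The case edge is at the ring, with about 3 mm of black showing just below the case at picture (290,100). I'll go 2 mm further to centre it, hold, ease back and unhook.

```bash
python3 - <<'E'
from h import *
ctrl.servo_line(tcp_b(.1333,.0004),.01); ctrl.wait(.3); print(loc(),avgF())
w=shot("wrist","w8"); ctrl.wait(2.3); print(loc(),avgF()); st('held')
col=lambda im:im[80:115,248:258].mean(axis=(1,2)).round().astype(int).tolist()
print(col(cv2.imread("pics/w7.png")),col(w))
ctrl.servo_line(tcp_b(.110,-.0005),.02); print(loc(),avgF(4))
ctrl.servo_line(tcp_b(.0925,-.0008),.02); print(loc(),avgF(4))
ctrl.servo_line(tcp_b(.082,-.0008),.02); ctrl.wait(.2); print(loc(),avgF(4))
ctrl.servo_line(tcp_b(.082,.035),.05); print(loc(),avgF(4))
w=shot("wrist","w9")
ctrl.servo_line(tcp_b(.085,.10),.12);ctrl.wait(.2); st('off'); print(loc(),avgF(4))
E
```

```text
[ 0.1304 -0.     -0.001 ] [-10.01   0.45  -3.16]
[ 0.1304 -0.     -0.001 ] [-9.8   0.65 -3.13]
held 26.24 tcp [0.626  0.1804 0.1734] F [-7.02 -0.44 -8.68] op 0.0211 gf 59.3
[142, 142, 142, 142, 142, 142, 142, 142, 142, 141, 138, 133, 127, 120, 108, 89, 61, 35, 23, 19, 21, 27, 54, 88, 107, 114, 115, 115, 115, 115, 115, 115, 115, 115, 115] [143, 143, 143, 143, 142, 140, 136, 130, 123, 114, 98, 73, 45, 27, 22, 20, 21, 21, 22, 21, 21, 30, 61, 94, 111, 115, 116, 116, 116, 116, 116, 116, 116, 116, 116]
[ 0.1103 -0.     -0.0004] [-5.75  0.04 -2.88]
[ 0.0929  0.     -0.0006] [-2.56  0.01 -2.45]
[ 0.0822 -0.     -0.0007] [-0.69 -0.03 -1.23]
[ 0.0818 -0.      0.0349] [-1.27 -0.18 -1.41]
off 31.53 tcp [0.5361 0.1747 0.2367] F [-0.24 -1.01 -1.67] op 0.0216 gf 59.5
[ 0.084  -0.0001  0.0989] [-0.95 -0.05 -1.53]
```

```bash
python3 - <<'E'
from h import *
Rg=gR(GY); P=np.array([.5693,-.1861,.0257])
ctrl.move_pose(P+[0,0,.159],rv(Rg@FL)); ctrl.wait(.3); st('above')
w=shot("wrist","w10");a=cv2.imread("pics/w4.png")
s,_=cv2.phaseCorrelate(a[20:200,225:280].mean(2),w[20:200,225:280].mean(2),cv2.createHanningWindow((55,180),cv2.CV_64F));print('shift',s)
cv2.imwrite("pics/m8.png",np.hstack([cv2.resize(x[:,100:400],(400,512)) for x in(a,w)]))
E
```

```text
above 33.27 tcp [ 0.5695 -0.1853  0.185 ] F [-0.26  0.78 -1.97] op 0.0211 gf 59.5
shift (-0.0771037155988985, 0.029100910673989233)
```

View pics/m8.png

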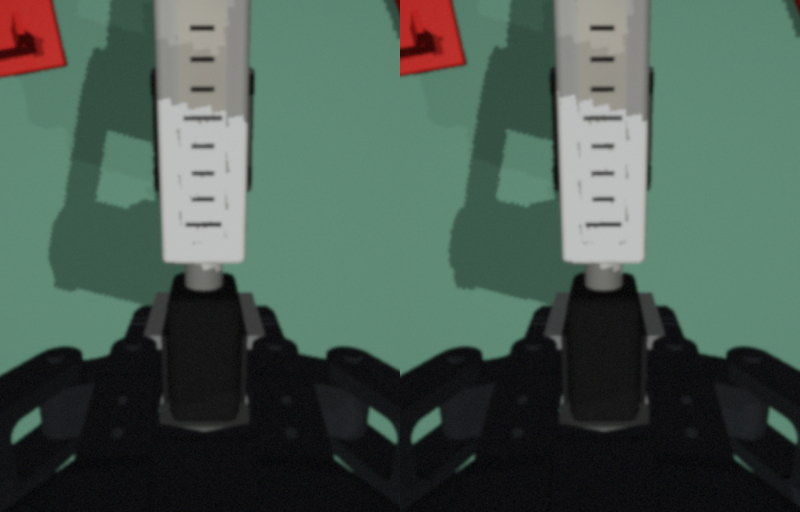

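The two halves match: the case's rear edge is at row 262 in both, so nothing slipped in the grip. I'll lower the gauge now.

```bash
python3 - <<'E'
from h import *
P=np.array([.5693,-.1861,.0257])
ctrl.servo_line(P+[0,0,.03],.12); ctrl.wait(.2); st('z30')
ctrl.servo_line(P+[0,0,.003],.04); ctrl.wait(.2); st('z3')
f0=ctrl.current_ft_force()[2]
for dz in (.002,.001,0,-.0008):
    ctrl.servo_line(P+[0,0,dz],.02); ctrl.wait(.15); st(dz)
    if ctrl.current_ft_force()[2]-f0>1.5: break
ctrl.grip(.06,20); ctrl.wait(.3); st('open')
ctrl.servo_line(P+[0,0,.13],.1); ctrl.wait(.3); st('up')
w=shot("wrist","w11");b=shot("side","d11")
cv2.imwrite("pics/m9.png",np.hstack([cv2.resize(w[:,100:400],(400,512)),cv2.resize(b[215:281,240:328],(400,300),interpolation=cv2.INTER_CUBIC)[:, :] if 0 else cv2.copyMakeBorder(cv2.resize(b[215:281,240:328],(400,300)),0,212,0,0,cv2.BORDER_CONSTANT)]))
E
```

```text
z30 34.75 tcp [ 0.5699 -0.1863  0.0567] F [-0.07  0.65 -1.88] op 0.0211 gf 59.5
z3 35.77 tcp [ 0.5696 -0.1862  0.0291] F [ 0.08  0.53 -2.28] op 0.0214 gf 59.5
0.002 36.17 tcp [ 0.5693 -0.1861  0.0277] F [ 0.61  0.62 -2.3 ] op 0.021 gf 59.5
0.001 36.58 tcp [ 0.5693 -0.1861  0.0267] F [-0.37  0.66 -1.12] op 0.0206 gf 59.5
0 36.98 tcp [ 0.5695 -0.1862  0.0259] F [ 0.74 -0.17 -1.16] op 0.0214 gf 59.8
-0.0008 37.38 tcp [ 0.5696 -0.1862  0.0257] F [-1.35  1.31  6.87] op 0.0212 gf 60.4
open 38.13 tcp [ 0.5693 -0.1861  0.0249] F [-0.26 -0.02 -0.91] op 0.0598 gf 0.0
up 39.89 tcp [ 0.5692 -0.186   0.1553] F [-0.64  0.49  0.35] op 0.06 gf 0.0
```

View pics/m9.png

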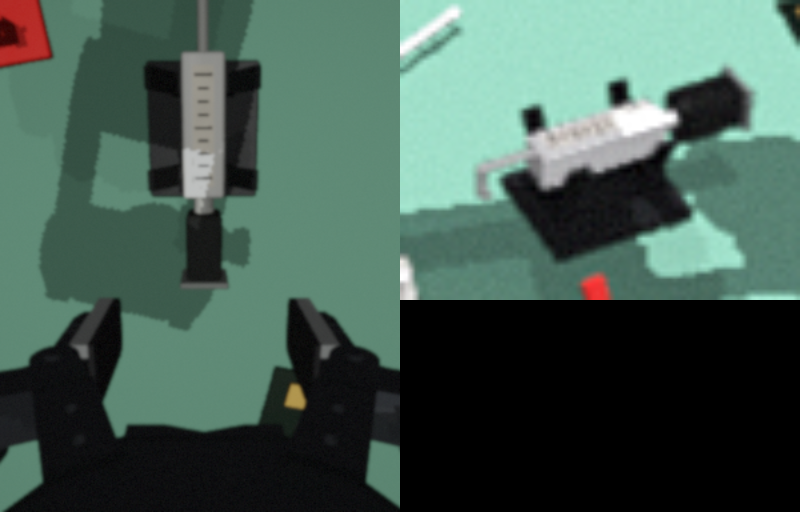

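The gauge lies level and centred in both forks of the black cradle, and the gripper is clear of it.

```bash
python3 -c "
from workcell import ctrl
print(ctrl.close_job())"
```

```text
the job is handed in; nothing more can be done
None
```

The job is handed in at about 40 s: I pulled the terminal square to the board, held the case edge in the black ring (about 0.0395 m) for over 2 s, eased the spring back, unhooked, and laid the gauge back in the black cradle; I saw no contact with anything else on the bench.

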